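# Gauge the plaster in the square mould

### The job

The plaster in the two casting moulds has set, and a bridge depth gauge stands across each. On the square wooden mould, lower the gauge's rod by its crossbar handle until its foot touches the plaster, then lock it at that height by turning the handle clockwise (seen from above) a quarter turn until it stops, and let go. Leave the gauge on the round cardboard mould as it is.

Things in the scene. Friction and masses are not known exactly. Their poses are not given: they have to be found in the camera images.
- square_probe: upright sliding steel depth rod (8 mm thick, 16 mm round foot) of the bridge gauge on the square mould. Origin: underside of the foot; z up; x along the bridge beam. Its crossbar handle is centred on the rod 135 mm above this origin. The rod slides only straight down; about 2 N moves it, and a friction brake holds it where it is left. It starts with the foot 68 to 88 mm above the table.
- square_lock (a joint): turn of that rod's black plastic crossbar handle (56 mm long, 16 wide, 30 tall; pinch across the 16 mm from above), rad. 0: bar along the beam, free; grows clockwise seen from above to a stop at 1.4: locked. Starts at 0 to 0.15. Bar direction = probe yaw minus this angle. Takes about 0.06 N m, stays where left.
- square_plaster: flat white plaster in the square plywood mould (fixed, 140 x 140 mm outside, walls 12 mm, rim 90 mm above the table). Origin: centre of its top surface, straight below the rod, 25 to 55 mm above the table; z up, x along the aluminium bridge beam (190 x 30 mm, lying on the rim, its top 102 mm and its 26 mm round collar 114 mm above the table).
- round_handle_end (a point): one end of the crossbar handle (28 mm out from the rod's axis, at mid height) of the identical gauge on the round cardboard mould (140 mm across, 90 mm high): not to be moved.

How it is judged:
By the outcome, as a careful person would: the job done as asked, in the order asked, and still so for the second after the job is handed in, with the robot touching nothing.
It also fails if it takes over 38 s, if anything falls off the work surface, if the arm or the gripper's body presses on something with over 40 N, if the wrist force passes 120 N, or if a joint passes its speed limit or range.

### The arm

A 6-joint arm with a two-finger parallel gripper is mounted at the origin on the work surface. World frame = base frame: x ahead of the robot, y to its left, z up, the work surface at z = 0. Lengths are in m, angles in rad, forces in N, time in s.
With the tool pointing down it reaches from about 0.325 to 0.925 m from the base axis. Payload 3.1 kg.
Tool frame: the origin (TCP) lies where the fingers leave the gripper's body, on its centre line; the fingertips stand 73 mm ahead of it and the grasp point (between the pads) lies 54 mm ahead of it (arm.tip_reach is the distance from the TCP to the fingertips, in m); z points along the fingers, y is the line along which they close (so a half turn about z gives the same grasp; the last joint's range is limited). The gripper opens to 85 mm and grips with 20 to 120 N. Pads are 22 mm wide; open, the fingers measure 114 mm over their backs; the gripper's body (76 mm by 85 mm) begins 54 mm behind the grasp point. The pads swing forward as they close: fully open they stand 13 mm farther back than shut.
Start: joints at [-1.271, 0.217, 1.613, -0, 1.311, -0.112], TCP at [0.25, -0.573, 0.304] pointing down, gripper open.
Joint ranges: [-2.75, 2.75], [-0.78, 2.1], [0.31, 2.55], [-1.13, 4.27], [0.13, 2.63], [-2.58, 2.58]. Speed limits (rad/s): [2.79, 2.79, 3.14, 3.14, 3.14, 3.14].

### API

Orientations are given as a unit quaternion [x, y, z, w].
In Python, from rig import arm gives the robot as it stands. The module is installed in compiled form; this text tells all that it offers.
- The arm moves only by the shell command python3 -m creep 'ROWS'. ROWS is JSON, a list of rows, each an object with "jaw": the opening, from 0 (shut) to 1 (fully open); "translation": the shift along the tool's x, y, z as a fraction of full scale, a list of three; "rotation": the turn, a rotation vector about the tool's x, y, z as a fraction of full scale, a list of three. In form: [{"jaw": jaw, "translation": [x, y, z], "rotation": [rx, ry, rz]}, ...]. A call has 1 to 10 rows; each row is the pose to reach, as a shift and turn from the pose commanded when the call began, along the tool's axes at that moment; what a row does not reach only later rows make up. Full scale, the value 1, is 600 mm for a shift and 45 degrees for a turn. A row lasts 1/12 s, in which the tool goes at most 41.7 mm and 7.16 degrees, less where a joint would pass 70% of its speed; a pose out of reach is approached as far as the arm can. A call with a number of a shift or a turn outside -1 to 1 is refused whole. A call with a gripper value outside its range is refused whole. The fingers move at their own pace and stop on an object; the grip force is fixed at half the most. Time passes only in rows, so rows that repeat a pose let the fingers close. It gives the time, the measured TCP pose, the force, the opening and the grip force at its end, in the units of the state.
- arm.get_state(): the state, without advancing time (a new reading comes with each control period).
- arm.grab_frame(name): name is "side" or "top"; returns a dict with "frame" (400x640x3 uint8, red, green, blue), "K" (3x3 intrinsics, pixels), "R" (3x3) and "t" (3): a world point X has camera coordinates R X + t. Camera axes: x right, y down, z forward; pixel columns grow to the right and rows downward; lengths in m; the calibration is good to about 2 mm. A picture is of the moment at which its call begins. There is no depth.
- arm.close_job(): hands the job in; it is judged then, once.
The state is a dict: "time_s": time; "qpos": joint angles; "joint_velocities": joint speeds; "joint_efforts": joint torques, N m; "ee_pos": TCP position; "tool_rot": TCP orientation; "wrist_force": force on the tool from outside, world axes, zero at the start; "moment": the same for the moment, N m; "grip_width": finger opening in m; "grasp_force": force on a finger pad.
Only numpy, scipy, OpenCV 4.12 (cv2) and the standard library are available. Lean on these libraries where they do the work, as an engineer would, in place of code of your own. Each camera call takes 0.05 s, during which the arm holds its last target. There are 200 camera calls.

## Working session

There is one attempt and no reset: what is moved stays moved. The work goes in short steps, Python scripts to look and compute and a shell command to move; the robot and the scene stay as the last step left them, time stands still between calls to the robot, and variables do not carry over. Pictures are saved under pics/ and viewed, at most 10 in all, crops included, and the job is handed in when it is done.

```bash
mkdir -p pics
cat > h.py <<'E'
from rig import arm
import cv2, numpy as np
def snap(n,f):
    d=arm.grab_frame(n); cv2.imwrite(f'pics/{f}.png',d['frame'][:,:,::-1]); np.savez(f'pics/{f}.npz',K=d['K'],R=d['R'],t=d['t']); return d
def ray(f,u,v,z):
    d=np.load(f'pics/{f}.npz'); r=d['R'].T@np.linalg.inv(d['K'])@[u,v,1]; c=-d['R'].T@d['t']; return c+r*(z-c[2])/r[2]
def proj(f,X):
    d=np.load(f'pics/{f}.npz'); p=d['K']@(d['R']@np.array(X)+d['t']); return p[:2]/p[2]
E
python3 - <<'E'
from h import *
for n in('top','side'):
    snap(n,n+'0'); d=np.load(f'pics/{n}0.npz'); print(-d['R'].T@d['t'],d['R'][2],d['K'][0,0])
print(arm.get_state())
E
```

```text
[ 0.45473701 -0.0055685   1.14432278] [ 0.0939987   0.003653   -0.99556562] 514.9676773927644
[ 0.46311175 -0.69286649  0.64776447] [ 0.09407967  0.81659921 -0.56948638] 375.1654631743039
{'time_s': 0.1, 'qpos': array([-1.27120210e+00,  2.17713744e-01,  1.61478469e+00, -5.55469509e-05,
        1.31129993e+00, -1.12170496e-01]), 'joint_velocities': array([ 0.00033358, -0.00185885, -0.00370019,  0.00105724, -0.00015851,
       -0.00101661]), 'joint_efforts': array([ 5.58901702e-04, -3.98074865e+01, -3.04968667e+01, -7.89882847e-05,
        4.18776559e-03, -9.07475311e-06]), 'ee_pos': array([ 0.24999527, -0.57219042,  0.30267119]), 'tool_rot': array([ 9.78878925e-01,  2.04437847e-01, -1.29917585e-04, -1.09550706e-03]), 'wrist_force': array([ 0.14900351, -0.03842262,  0.05184382]), 'moment': array([0.01050697, 0.00351563, 0.00373895]), 'grasp_force': 0.0, 'grip_width': 0.08529296493094116}
```

View pics/top0.png

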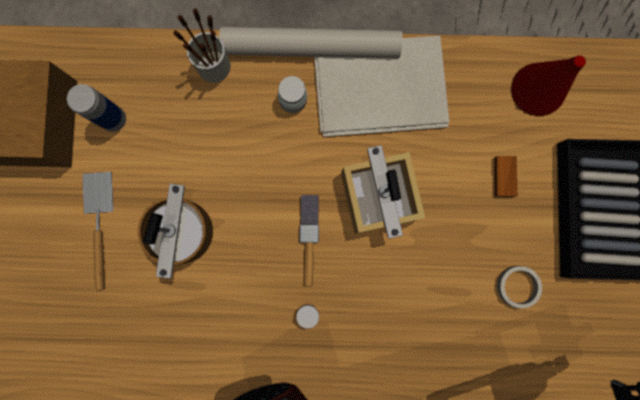

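View pics/side0.png

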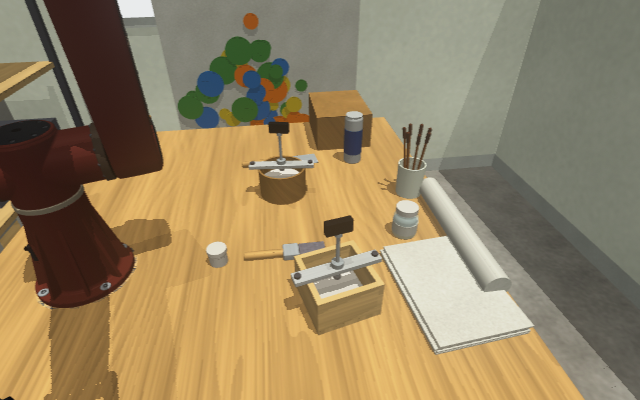

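The top view shows the square mould at about (384,193), its beam running from (376,151) to (395,233) and its black handle near (393,185). The round mould is far off at (175,232). In the side view the square gauge's handle is at (338,226). I'll enlarge both views.

Run:
```python
import cv2,numpy as np
a=cv2.imread('pics/top0.png')[140:245,335:435]; b=cv2.imread('pics/side0.png')[205:310,285:385]
f=lambda i:cv2.resize(i,None,fx=4,fy=4,interpolation=cv2.INTER_CUBIC)
cv2.imwrite('pics/c1.png',np.hstack([f(a),f(b)]))
from h import *
for z in (.09,.102): 
  for p in ((376,152),(395,233)): print(z,ray('top0',*p,z))
```

```text
0.09 [ 0.65191874 -0.14106821  0.09      ]
0.09 [ 0.4852271  -0.18166579  0.09      ]
0.102 [ 0.64967448 -0.13952599  0.102     ]
0.102 [ 0.48488007 -0.1796615   0.102     ]
```

View pics/c1.png

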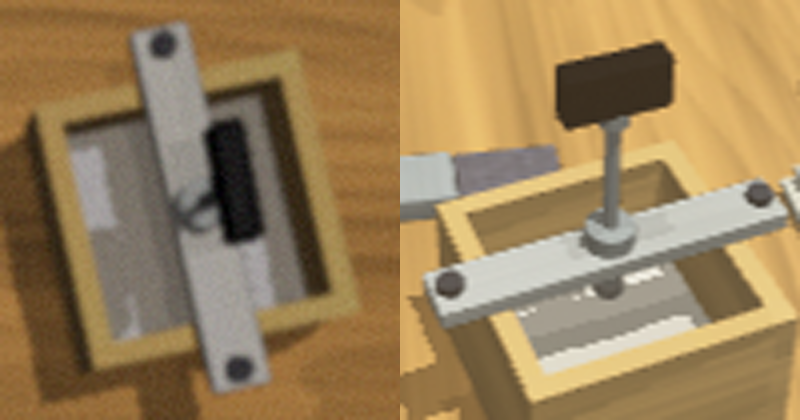

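The crop gives the bolts in the top view at (375.8,150.8) and (394.5,232.3). In the side view the collar is at (337.5,262), the handle underside on the rod at about (338.5,236), and the foot is hanging at (337,277).

Run:
```python
from h import *
a=ray('top0',375.75,150.75,.105);b=ray('top0',394.5,232.3,.105);m=(a+b)/2
print(a,b,m,'yaw',np.arctan2(*(a-b)[1::-1]), 'collar side',ray('side0',337.5,261.5,.115))
for z in np.arange(.06,.09,.005): print(round(z,3),'foot',proj('side0',[m[0],m[1],z]),'hbot',proj('side0',[m[0],m[1],z+.12]),'htop(top)',proj('top0',[m[0],m[1],z+.15]))
# handle bar dir from top-face long edges
p=ray('top0',335+228/4,140+120/4,.23);q=ray('top0',335+245/4,140+240/4,.23);print('bar',(p+q)/2,np.arctan2(*(p-q)[1::-1]),np.linalg.norm(p-q))
s=arm.get_state()
from scipy.spatial.transform import Rotation as Ro
print(Ro.from_quat(s['tool_rot']).as_matrix())
```

```text
[ 0.65168997 -0.13860171  0.105     ] [ 0.48617681 -0.17814377  0.105     ] [ 0.56893339 -0.15837274  0.105     ] yaw 0.23451015131156 collar side [ 0.57098954 -0.16159465  0.115     ]
0.06 foot [335.6411553  279.60858535] hbot [336.92418698 235.66974487] htop(top) [393.5685637  185.13147444]
0.065 foot [335.69011653 277.93185395] hbot [336.98300688 233.65539215] htop(top) [394.02145942 184.80767368]
0.07 foot [335.73943732 276.24280875] hbot [337.0423005  231.62481648] htop(top) [394.47920131 184.48040812]
0.075 foot [335.78912166 274.54131361] hbot [337.10207358 229.57782109] htop(top) [394.94186756 184.14962185]
0.08 foot [335.83917357 272.82723036] hbot [337.16233196 227.51420601] htop(top) [395.40953808 183.81525775]
0.085 foot [335.88959716 271.10041879] hbot [337.22308158 225.43376801] htop(top) [395.88229449 183.47725746]
bar [ 0.56682274 -0.15608283  0.23      ] 0.14750623427731613 0.05439171618997049
[[ 9.16410300e-01  4.00239515e-01 -7.02273381e-04]
 [ 4.00240084e-01 -9.16407933e-01  2.09161740e-03]
 [ 1.93579037e-04 -2.19785769e-03 -9.99997566e-01]]
```

```bash
cat >> h.py <<'E'
from scipy.spatial.transform import Rotation as Ro
def go(x,y,z,ang):
    "units to reach TCP x,y,z with tool x at world angle ang, tool down"
    s=arm.get_state(); R=Ro.from_quat(s['tool_rot']); 
    T=Ro.from_matrix(np.array([[np.cos(ang),np.sin(ang),0],[np.sin(ang),-np.cos(ang),0],[0,0,-1]]))
    print('t',s['time_s'],'pos',s['ee_pos'].round(4),'q6',s['qpos'][5].round(3),'F',s['wrist_force'].round(2),'M',s['moment'].round(3),'grip',s['grip_width'],s['grasp_force'])
    print('shift',(R.inv().apply(np.array([x,y,z])-s['ee_pos'])/.6).round(4),'rot',((R.inv()*T).as_rotvec()/(np.pi/4)).round(3))
E
python3 -m creep '[{"jaw":0.5,"translation":[0.1,-0.05,-0.1],"rotation":[0,0,-0.15]},{"jaw":0.5,"translation":[0.55,-0.3,-0.16],"rotation":[0,0,-1]},{"jaw":0.5,"translation":[0.55,-0.3,-0.16],"rotation":[0,0,-1]},{"jaw":0.5,"translation":[0.55,-0.3,-0.16],"rotation":[0,0,-1]},{"jaw":0.5,"translation":[0.55,-0.3,-0.16],"rotation":[0,0,-1]},{"jaw":0.5,"translation":[0.55,-0.3,-0.16],"rotation":[0,0,-1]},{"jaw":0.5,"translation":[0.55,-0.3,-0.16],"rotation":[0,0,-1]},{"jaw":0.5,"translation":[0.55,-0.3,-0.16],"rotation":[0,0,-1]},{"jaw":0.5,"translation":[0.55,-0.3,-0.16],"rotation":[0,0,-1]},{"jaw":0.5,"translation":[0.55,-0.3,-0.16],"rotation":[0,0,-1]}]'
python3 -c "
from h import *
go(.5685,-.1595,.38,.15+np.pi)"
```

```text
time_s: 0.93
ee_pos: [0.4828, -0.2719, 0.4009]
tool_rot: [0.825, 0.565, 0.001, 0.0]
wrist_force: [-0.6, -0.1, 0.0]
grip_width: 0.0425
grasp_force: 0.0
t 0.9333 pos [ 0.4828 -0.2719  0.4009] q6 -0.271 F [-0.63 -0.05  0.01] M [-0.047  0.037 -0.016] grip 0.04249152501139273 0.0
shift [0.2262 0.0654 0.0354] rot [ 4.000e-03  1.000e-03 -2.662e+00]
```

```bash
python3 -m creep '[{"jaw":0.5,"translation":[0.226,0.065,0.035],"rotation":[0,0,-1]},{"jaw":0.5,"translation":[0.226,0.065,0.035],"rotation":[0,0,-1]},{"jaw":0.5,"translation":[0.226,0.065,0.035],"rotation":[0,0,-1]},{"jaw":0.5,"translation":[0.226,0.065,0.035],"rotation":[0,0,-1]},{"jaw":0.5,"translation":[0.226,0.065,0.035],"rotation":[0,0,-1]},{"jaw":0.5,"translation":[0.226,0.065,0.035],"rotation":[0,0,-1]},{"jaw":0.5,"translation":[0.226,0.065,0.035],"rotation":[0,0,-1]}]'
python3 -m creep '[{"jaw":0.5,"translation":[0,0,0],"rotation":[0,0,-1]},{"jaw":0.5,"translation":[0,0,0],"rotation":[0,0,-1]},{"jaw":0.5,"translation":[0,0,0],"rotation":[0,0,-1]},{"jaw":0.5,"translation":[0,0,0],"rotation":[0,0,-1]},{"jaw":0.5,"translation":[0,0,0],"rotation":[0,0,-1]},{"jaw":0.5,"translation":[0,0,0],"rotation":[0,0,-1]},{"jaw":0.5,"translation":[0,0,0],"rotation":[0,0,-1]}]'
python3 -m creep '[{"jaw":0.5,"translation":[0,0,0],"rotation":[0,0,-0.66]},{"jaw":0.5,"translation":[0,0,0],"rotation":[0,0,-0.66]},{"jaw":0.5,"translation":[0,0,0],"rotation":[0,0,-0.66]},{"jaw":0.5,"translation":[0,0,0],"rotation":[0,0,-0.66]},{"jaw":0.5,"translation":[0,0,0],"rotation":[0,0,-0.66]},{"jaw":0.5,"translation":[0,0,0],"rotation":[0,0,-0.66]}]'
python3 -c "
from h import *
go(.5685,-.1595,.30,.15+np.pi)"
```

```text
time_s: 1.52
ee_pos: [0.5664, -0.1628, 0.3778]
tool_rot: [0.545, 0.838, -0.0, -0.001]
wrist_force: [0.1, 0.4, -0.1]
grip_width: 0.0428
grasp_force: 0.0
time_s: 2.1
ee_pos: [0.566, -0.1636, 0.3781]
tool_rot: [0.183, 0.983, 0.0, -0.001]
wrist_force: [-0.4, -0.7, 0.2]
grip_width: 0.0426
grasp_force: 0.0
time_s: 2.6
ee_pos: [0.5661, -0.1636, 0.3783]
tool_rot: [-0.071, 0.997, 0.0, -0.0]
wrist_force: [-0.6, 0.0, -0.1]
grip_width: 0.0425
grasp_force: 0.0
t 2.6 pos [ 0.5661 -0.1636  0.3783] q6 -2.114 F [-0.64  0.   -0.08] M [ 0.027 -0.011  0.033] grip 0.04253163782349332 0.0
shift [-0.005   0.0062  0.1305] rot [ 0.001 -0.001 -0.009]
```

```bash
python3 -m creep '[{"jaw":0.5,"translation":[-0.005,0.006,0.04],"rotation":[0,0,0]},{"jaw":0.5,"translation":[-0.005,0.006,0.08],"rotation":[0,0,0]},{"jaw":0.5,"translation":[-0.005,0.006,0.115],"rotation":[0,0,0]},{"jaw":0.5,"translation":[-0.005,0.006,0.115],"rotation":[0,0,0]},{"jaw":0.5,"translation":[-0.005,0.006,0.115],"rotation":[0,0,0]}]'
python3 - <<'E'
from h import *
go(.5685,-.1595,.261,.15+np.pi)
snap('side','side1');snap('top','top1')
f=lambda n,u,v:cv2.resize(cv2.imread(f'pics/{n}.png')[v:v+140,u:u+100],None,fx=4,fy=4,interpolation=cv2.INTER_CUBIC)
cv2.imwrite('pics/c2.png',np.hstack([f('side1',285,170),f('top1',345,120)]))
E
```

```text
time_s: 3.02
ee_pos: [0.5679, -0.1593, 0.3082]
tool_rot: [-0.071, 0.997, 0.001, -0.002]
wrist_force: [-0.4, -0.1, 0.6]
grip_width: 0.0426
grasp_force: 0.0
t 3.0167 pos [ 0.5679 -0.1593  0.3082] q6 -2.106 F [-0.38 -0.09  0.59] M [0.032 0.042 0.021] grip 0.04258255591109661 0.0
shift [-0.0012 -0.0006  0.0787] rot [ 0.003 -0.004 -0.009]
```

View pics/c2.png

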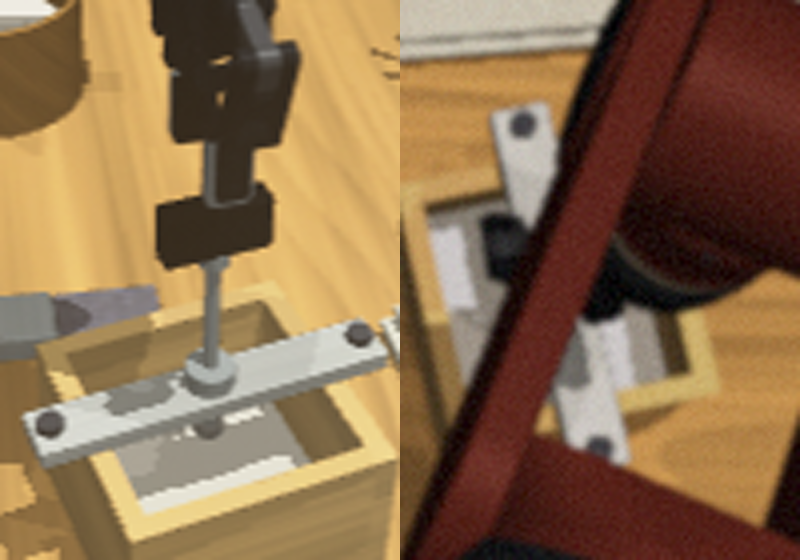

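The side crop shows the near finger tip at about (342,221), just above and in front of the handle at (339,227). In the top crop the arm hides the handle. I'll check the finger's projection before going down.

```bash
python3 -c "
from h import *
for k in (.021,.03): 
  for z in (.235,.24): print(k,z,proj('side1',[.568+.149*k,-.159-.989*k,z]))
for dz in (.189,.219):
  for s in (-.028,.028): print('bar end',dz,proj('side1',[.5685+s*.989,-.1595+s*.149,dz]))"
```

```text
0.021 0.235 [340.96303329 219.7159549 ]
0.021 0.24 [341.04356293 217.48493278]
0.03 0.235 [342.65534543 222.77080225]
0.03 0.24 [342.74411974 220.52871927]
bar end 0.189 [322.67911519 235.21917371]
bar end 0.189 [350.8984932  229.70135547]
bar end 0.219 [322.68962937 222.65619207]
bar end 0.219 [351.60187116 217.22001021]
```

```bash
python3 -m creep '[{"jaw":0.5,"translation":[-0.0035,0,0.03],"rotation":[0,0,0]},{"jaw":0.5,"translation":[-0.0035,0,0.06],"rotation":[0,0,0]},{"jaw":0.5,"translation":[-0.0035,0,0.077],"rotation":[0,0,0]},{"jaw":0.5,"translation":[-0.0035,0,0.077],"rotation":[0,0,0]},{"jaw":0.5,"translation":[-0.0035,0,0.077],"rotation":[0,0,0]}]'
python3 -m creep '[{"jaw":0.1,"translation":[0,0,0],"rotation":[0,0,0]},{"jaw":0.1,"translation":[0,0,0],"rotation":[0,0,0]},{"jaw":0.1,"translation":[0,0,0],"rotation":[0,0,0]},{"jaw":0.1,"translation":[0,0,0],"rotation":[0,0,0]},{"jaw":0.1,"translation":[0,0,0],"rotation":[0,0,0]}]'
python3 -c "
from h import *
go(.5698,-.16,.258,.15+np.pi)"
```

```text
time_s: 3.53
ee_pos: [0.5711, -0.1595, 0.2643]
tool_rot: [-0.072, 0.997, -0.0, 0.0]
wrist_force: [-0.4, -0.6, 0.3]
grip_width: 0.0425
grasp_force: 0.0
time_s: 3.95
ee_pos: [0.5717, -0.1589, 0.2648]
tool_rot: [-0.072, 0.997, 0.0, 0.001]
wrist_force: [0.5, 2.9, 0.9]
grip_width: 0.0152
grasp_force: 60.1
t 3.95 pos [ 0.5717 -0.1589  0.2648] q6 -2.106 F [0.48 2.92 0.9 ] M [ 0.488 -0.351  0.034] grip 0.015183518328180805 60.147725343704224
shift [ 0.0035 -0.0013  0.0113] rot [ 0.     0.004 -0.007]
```

```bash
python3 -m creep '[{"jaw":0.1,"translation":[0,0,0.005],"rotation":[0,0,0]},{"jaw":0.1,"translation":[0,0,0.01],"rotation":[0,0,0]},{"jaw":0.1,"translation":[0,0,0.015],"rotation":[0,0,0]},{"jaw":0.1,"translation":[0,0,0.02],"rotation":[0,0,0]},{"jaw":0.1,"translation":[0,0,0.02],"rotation":[0,0,0]}]'
python3 - <<'E'
from h import *
go(.5698,-.16,.258,.15+np.pi)
snap('side','side2')
f=lambda n,u,v:cv2.resize(cv2.imread(f'pics/{n}.png')[v:v+110,u:u+110],None,fx=5,fy=5,interpolation=cv2.INTER_CUBIC)
cv2.imwrite('pics/c3.png',f('side2',285,210))
E
```

```text
time_s: 4.37
ee_pos: [0.5716, -0.1591, 0.2509]
tool_rot: [-0.072, 0.997, 0.0, 0.001]
wrist_force: [3.4, 4.3, -1.7]
grip_width: 0.0148
grasp_force: 59.9
t 4.3667 pos [ 0.5716 -0.1591  0.2509] q6 -2.106 F [ 3.4   4.29 -1.68] M [ 0.571 -0.854  0.051] grip 0.014752407281350303 59.93697702884674
shift [ 0.0031 -0.0011 -0.0119] rot [ 0.     0.003 -0.007]
```

View pics/c3.png

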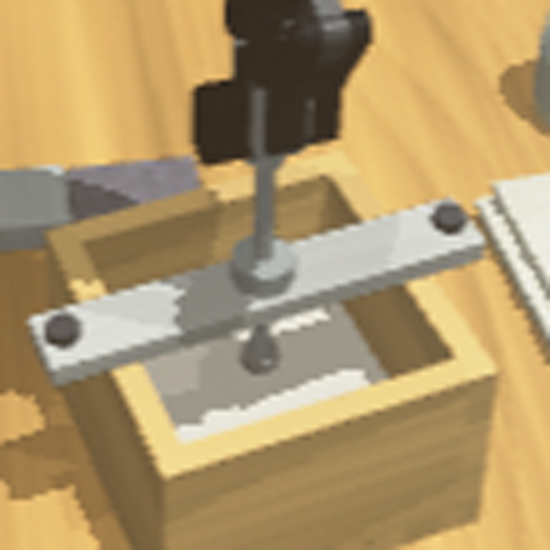

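The rod followed the gripper down. Its foot is now at about (337,284), still above the plaster, with a vertical force of only about 2 N. I'll keep lowering in small steps and watch the force.

```bash
for i in 1; do python3 -m creep '[{"jaw":0.1,"translation":[0,0,0.0035],"rotation":[0,0,0]},{"jaw":0.1,"translation":[0,0,0.007],"rotation":[0,0,0]}]'; done
python3 -m creep '[{"jaw":0.1,"translation":[0,0,0.0035],"rotation":[0,0,0]},{"jaw":0.1,"translation":[0,0,0.005],"rotation":[0,0,0]}]'
python3 -m creep '[{"jaw":0.1,"translation":[0,0,0.0035],"rotation":[0,0,0]},{"jaw":0.1,"translation":[0,0,0.005],"rotation":[0,0,0]}]'
```

```text
time_s: 4.58
ee_pos: [0.5716, -0.1591, 0.2474]
tool_rot: [-0.072, 0.997, 0.0, 0.001]
wrist_force: [3.6, 4.0, 1.7]
grip_width: 0.0152
grasp_force: 60.1
time_s: 4.75
ee_pos: [0.5716, -0.1591, 0.2441]
tool_rot: [-0.072, 0.997, 0.0, 0.001]
wrist_force: [3.1, 4.0, 1.3]
grip_width: 0.0149
grasp_force: 60.1
time_s: 4.92
ee_pos: [0.5716, -0.1591, 0.2412]
tool_rot: [-0.072, 0.997, 0.0, 0.001]
wrist_force: [3.6, 4.9, 1.3]
grip_width: 0.0147
grasp_force: 60.1
```

```bash
python3 -m creep '[{"jaw":0.1,"translation":[0,0,0.003],"rotation":[0,0,0]},{"jaw":0.1,"translation":[0,0,0.005],"rotation":[0,0,0]}]'
python3 -m creep '[{"jaw":0.1,"translation":[0,0,0.003],"rotation":[0,0,0]},{"jaw":0.1,"translation":[0,0,0.005],"rotation":[0,0,0]}]'
python3 - <<'E'
from h import *
snap('side','side3')
f=lambda n,u,v:cv2.resize(cv2.imread(f'pics/{n}.png')[v:v+70,u:u+90],None,fx=8,fy=8,interpolation=cv2.INTER_CUBIC)
cv2.imwrite('pics/c4.png',f('side3',295,250))
E
```

```text
time_s: 5.08
ee_pos: [0.5716, -0.159, 0.2383]
tool_rot: [-0.072, 0.997, 0.0, 0.001]
wrist_force: [3.7, 4.5, 2.4]
grip_width: 0.015
grasp_force: 60.1
time_s: 5.25
ee_pos: [0.5716, -0.159, 0.2353]
tool_rot: [-0.072, 0.997, 0.0, 0.001]
wrist_force: [3.7, 3.6, 1.8]
grip_width: 0.0147
grasp_force: 60.1
```

View pics/c4.png

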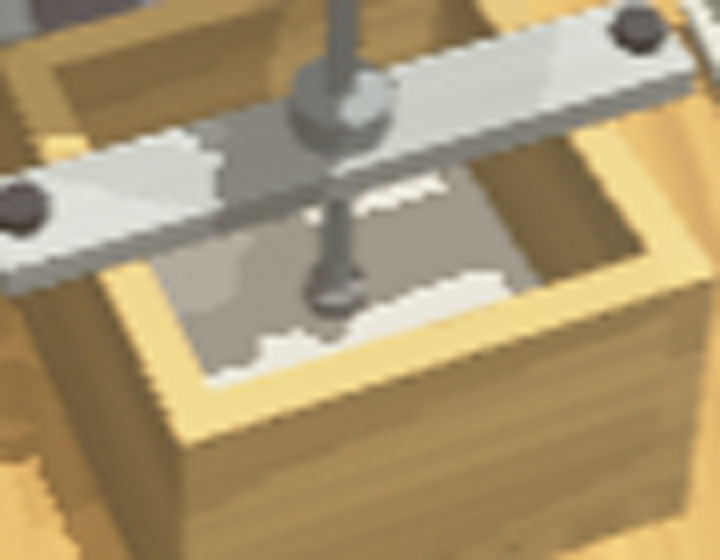

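The foot's lower edge is at about (337,289.8). The plaster meets the right wall along the line (353.8,270.6) to (362.5,285.4). I'll work out the plaster height from that.

```bash
python3 -c "
from h import *
d=np.array([np.cos(.2345),np.sin(.2345)]);c=np.array([.5698,-.16])
for p in ((353.75,270.6),(362.5,285.4)):
  print([(round(z,3),(d@(ray('side3',*p,z)[:2]-c)).round(4)) for z in np.arange(.02,.06,.005)])
# calibrate with inner rim edge top right: near corner (645,248)
print('rim',d@(ray('side3',295+645/8,250+248/8,.09)[:2]-c), d@(ray('side3',295+572/8,250+140/8,.09)[:2]-c))
for z in (.03,.035,.04,.045): print(z,proj('side3',[.5698,-.168,z]))
"
python3 -m creep '[{"jaw":0.1,"translation":[0,0,0.002],"rotation":[0,0,0]},{"jaw":0.1,"translation":[0,0,0.004],"rotation":[0,0,0]}]'
```

```text
[(np.float64(0.02), np.float64(0.0643)), (np.float64(0.025), np.float64(0.062)), (np.float64(0.03), np.float64(0.0597)), (np.float64(0.035), np.float64(0.0573)), (np.float64(0.04), np.float64(0.055)), (np.float64(0.045), np.float64(0.0527)), (np.float64(0.05), np.float64(0.0504)), (np.float64(0.055), np.float64(0.048))]
[(np.float64(0.02), np.float64(0.0629)), (np.float64(0.025), np.float64(0.0606)), (np.float64(0.03), np.float64(0.0583)), (np.float64(0.035), np.float64(0.056)), (np.float64(0.04), np.float64(0.0537)), (np.float64(0.045), np.float64(0.0513)), (np.float64(0.05), np.float64(0.049)), (np.float64(0.055), np.float64(0.0467))]
rim 0.059600843119862 0.059762238742821154
0.03 [336.54808521 292.87472612]
0.035 [336.59974686 291.26576432]
0.04 [336.65178341 289.64512651]
0.045 [336.70419895 288.01268514]
time_s: 5.47
ee_pos: [0.5716, -0.1591, 0.233]
tool_rot: [-0.072, 0.997, 0.0, 0.001]
wrist_force: [4.2, 5.7, 2.2]
grip_width: 0.0148
grasp_force: 60.1
```

The plaster comes out at about z 0.029 and the foot at about 0.037.

```bash
python3 -m creep '[{"jaw":0.1,"translation":[0,0,0.003],"rotation":[0,0,0]},{"jaw":0.1,"translation":[0,0,0.005],"rotation":[0,0,0]}]'
python3 -m creep '[{"jaw":0.1,"translation":[0,0,0.002],"rotation":[0,0,0]},{"jaw":0.1,"translation":[0,0,0.003],"rotation":[0,0,0]},{"jaw":0.1,"translation":[0,0,0.003],"rotation":[0,0,0]}]'
python3 -m creep '[{"jaw":0.1,"translation":[0,0,0.002],"rotation":[0,0,0]},{"jaw":0.1,"translation":[0,0,0.002],"rotation":[0,0,0]}]'
```

```text
time_s: 5.63
ee_pos: [0.5716, -0.1591, 0.2299]
tool_rot: [-0.072, 0.997, 0.0, 0.001]
wrist_force: [3.7, 4.2, 1.3]
grip_width: 0.0151
grasp_force: 60.1
time_s: 5.88
ee_pos: [0.5716, -0.1591, 0.228]
tool_rot: [-0.072, 0.997, 0.0, 0.001]
wrist_force: [2.9, 4.4, 0.5]
grip_width: 0.0148
grasp_force: 60.0
time_s: 6.05
ee_pos: [0.5716, -0.1591, 0.2268]
tool_rot: [-0.072, 0.997, 0.0, 0.001]
wrist_force: [3.4, 4.7, 1.0]
grip_width: 0.0152
grasp_force: 60.0
```

```bash
python3 -m creep '[{"jaw":0.1,"translation":[0,0,0.002],"rotation":[0,0,0]},{"jaw":0.1,"translation":[0,0,0.002],"rotation":[0,0,0]}]'
python3 -m creep '[{"jaw":0.1,"translation":[0,0,0.002],"rotation":[0,0,0]},{"jaw":0.1,"translation":[0,0,0.002],"rotation":[0,0,0]}]'
python3 -m creep '[{"jaw":0.1,"translation":[0,0,0.002],"rotation":[0,0,0]},{"jaw":0.1,"translation":[0,0,0.002],"rotation":[0,0,0]}]'
```

```text
time_s: 6.22
ee_pos: [0.5716, -0.1591, 0.2256]
tool_rot: [-0.072, 0.997, 0.0, 0.001]
wrist_force: [4.3, 4.6, 0.9]
grip_width: 0.0148
grasp_force: 60.0
time_s: 6.38
ee_pos: [0.5716, -0.159, 0.2244]
tool_rot: [-0.072, 0.997, 0.0, 0.001]
wrist_force: [3.9, 4.8, 0.7]
grip_width: 0.0152
grasp_force: 60.0
time_s: 6.55
ee_pos: [0.5717, -0.1591, 0.2238]
tool_rot: [-0.072, 0.997, 0.0, 0.001]
wrist_force: [2.4, 5.1, 2.7]
grip_width: 0.0149
grasp_force: 60.4
```

```bash
python3 -m creep '[{"jaw":0.1,"translation":[0,0,0.001],"rotation":[0,0,0]},{"jaw":0.1,"translation":[0,0,0.001],"rotation":[0,0,0]}]'
python3 -m creep '[{"jaw":0.1,"translation":[0,0,0.001],"rotation":[0,0,0]},{"jaw":0.1,"translation":[0,0,0.001],"rotation":[0,0,0]}]'
```

```text
time_s: 6.72
ee_pos: [0.5718, -0.1591, 0.2238]
tool_rot: [-0.072, 0.997, 0.0, 0.001]
wrist_force: [2.2, 4.2, 5.7]
grip_width: 0.0152
grasp_force: 60.8
time_s: 6.88
ee_pos: [0.5718, -0.1591, 0.2238]
tool_rot: [-0.072, 0.997, 0.0, 0.001]
wrist_force: [1.3, 5.2, 6.6]
grip_width: 0.0149
grasp_force: 61.0
```

Contact: z has stalled at 0.2238 while the upward force climbs to about 6.6 N. Now for the clockwise turn, which is positive about tool z.

```bash
python3 -m creep '[{"jaw":0.1,"translation":[0,0,0],"rotation":[0,0,0.09]},{"jaw":0.1,"translation":[0,0,0],"rotation":[0,0,0.18]},{"jaw":0.1,"translation":[0,0,0],"rotation":[0,0,0.27]},{"jaw":0.1,"translation":[0,0,0],"rotation":[0,0,0.36]},{"jaw":0.1,"translation":[0,0,0],"rotation":[0,0,0.45]},{"jaw":0.1,"translation":[0,0,0],"rotation":[0,0,0.54]},{"jaw":0.1,"translation":[0,0,0],"rotation":[0,0,0.63]},{"jaw":0.1,"translation":[0,0,0],"rotation":[0,0,0.72]},{"jaw":0.1,"translation":[0,0,0],"rotation":[0,0,0.8]},{"jaw":0.1,"translation":[0,0,0],"rotation":[0,0,0.8]}]'
python3 -c "
from h import *
go(.5705,-.16,.2238,.2345-1.4+np.pi)"
```

```text
time_s: 7.72
ee_pos: [0.5717, -0.1598, 0.2238]
tool_rot: [0.24, 0.971, -0.0, 0.001]
wrist_force: [0.8, 3.3, 7.2]
grip_width: 0.0149
grasp_force: 60.9
t 7.7167 pos [ 0.5717 -0.1598  0.2238] q6 -1.476 F [0.84 3.26 7.2 ] M [ 0.517 -0.104 -0.058] grip 0.014870545583125023 60.88891804218292
shift [ 0.0015 -0.0013  0.    ] rot [0.001 0.003 0.866]
```

Mz is about 0.058 N·m, which matches the handle's turning torque. I'll carry on to the stop.

```bash
python3 -m creep '[{"jaw":0.1,"translation":[0,0,0],"rotation":[0,0,0.09]},{"jaw":0.1,"translation":[0,0,0],"rotation":[0,0,0.18]},{"jaw":0.1,"translation":[0,0,0],"rotation":[0,0,0.27]},{"jaw":0.1,"translation":[0,0,0],"rotation":[0,0,0.36]},{"jaw":0.1,"translation":[0,0,0],"rotation":[0,0,0.45]},{"jaw":0.1,"translation":[0,0,0],"rotation":[0,0,0.54]},{"jaw":0.1,"translation":[0,0,0],"rotation":[0,0,0.63]},{"jaw":0.1,"translation":[0,0,0],"rotation":[0,0,0.72]},{"jaw":0.1,"translation":[0,0,0],"rotation":[0,0,0.8]},{"jaw":0.1,"translation":[0,0,0],"rotation":[0,0,0.8]}]'
python3 -c "
from h import *
go(.5705,-.16,.2238,.2345-1.4+np.pi)"
python3 -m creep '[{"jaw":0.1,"translation":[0,0,0],"rotation":[0,0,0.06]},{"jaw":0.1,"translation":[0,0,0],"rotation":[0,0,0.06]}]'
python3 -c "
from h import *
go(.5705,-.16,.2238,.2345-1.4+np.pi)"
```

```text
time_s: 8.55
ee_pos: [0.5712, -0.1603, 0.2238]
tool_rot: [0.529, 0.849, -0.001, 0.001]
wrist_force: [0.1, 1.5, 7.4]
grip_width: 0.0148
grasp_force: 61.0
t 8.55 pos [ 0.5712 -0.1603  0.2238] q6 -0.847 F [0.05 1.48 7.37] M [ 0.327  0.224 -0.042] grip 0.014768543162671302 60.99456310272217
shift [ 0.0009 -0.0008  0.    ] rot [-0.     0.003  0.066]
time_s: 8.72
ee_pos: [0.5711, -0.1602, 0.2238]
tool_rot: [0.548, 0.836, -0.001, 0.001]
wrist_force: [-0.8, 2.0, 7.8]
grip_width: 0.0148
grasp_force: 61.0
t 8.7167 pos [ 0.5711 -0.1602  0.2238] q6 -0.801 F [-0.83  1.96  7.78] M [ 0.288  0.224 -0.075] grip 0.014776693757484935 61.009308099746704
shift [ 0.0008 -0.0008 -0.    ] rot [-0.001  0.002  0.007]
```

Next, small steps until the moment rises at the stop.

```bash
python3 -m creep '[{"jaw":0.1,"translation":[0,0,0],"rotation":[0,0,0.05]},{"jaw":0.1,"translation":[0,0,0],"rotation":[0,0,0.05]}]' >/dev/null
python3 -c "
from h import *
go(.5705,-.16,.2238,.2345-1.4+np.pi)"
python3 -m creep '[{"jaw":0.1,"translation":[0,0,0],"rotation":[0,0,0.04]},{"jaw":0.1,"translation":[0,0,0],"rotation":[0,0,0.04]}]'>/dev/null
python3 -c "
from h import *
go(.5705,-.16,.2238,.2345-1.4+np.pi)"
```

```text
t 8.8833 pos [ 0.5711 -0.1602  0.2238] q6 -0.765 F [-0.76  3.88  7.71] M [0.41  0.176 0.91 ] grip 0.014796410006490497 65.08452415466309
shift [ 0.0007 -0.0009  0.    ] rot [-0.001  0.003 -0.038]
t 9.05 pos [ 0.5711 -0.1601  0.2238] q6 -0.736 F [-1.14  0.98  7.49] M [0.464 0.155 1.605] grip 0.01450329559830433 75.98042288795114
shift [ 0.0006 -0.0009  0.    ] rot [-0.002  0.004 -0.074]
```

The stop is reached: the moment has jumped to 1.6 N·m. I'll ease the twist, open and lift straight up.

```bash
python3 -m creep '[{"jaw":0.1,"translation":[0,0,-0.002],"rotation":[0,0,-0.06]},{"jaw":0.1,"translation":[0,0,-0.002],"rotation":[0,0,-0.06]}]'
python3 -c "
from h import *
go(.5705,-.16,.2238,.2345-1.4+np.pi)"
python3 -m creep '[{"jaw":0.5,"translation":[0,0,0],"rotation":[0,0,0]},{"jaw":0.5,"translation":[0,0,0],"rotation":[0,0,0]},{"jaw":0.5,"translation":[0,0,0],"rotation":[0,0,0]},{"jaw":0.5,"translation":[0,0,0],"rotation":[0,0,0]},{"jaw":0.5,"translation":[0,0,-0.03],"rotation":[0,0,0]},{"jaw":0.5,"translation":[0,0,-0.08],"rotation":[0,0,0]},{"jaw":0.5,"translation":[0,0,-0.14],"rotation":[0,0,0]},{"jaw":0.5,"translation":[0,0,-0.2],"rotation":[0,0,0]},{"jaw":0.5,"translation":[0,0,-0.25],"rotation":[0,0,0]},{"jaw":0.5,"translation":[0,0,-0.25],"rotation":[0,0,0]}]'
python3 - <<'E'
from h import *
go(.5705,-.16,.2238,.2345-1.4+np.pi)
snap('side','side5')
f=lambda n,u,v:cv2.resize(cv2.imread(f'pics/{n}.png')[v:v+100,u:u+100],None,fx=6,fy=6,interpolation=cv2.INTER_CUBIC)
cv2.imwrite('pics/c5.png',f('side5',290,220))
E
```

```text
time_s: 9.22
ee_pos: [0.571, -0.1601, 0.2238]
tool_rot: [0.556, 0.831, -0.001, 0.001]
wrist_force: [1.1, 1.1, 2.4]
grip_width: 0.0152
grasp_force: 61.2
t 9.2167 pos [ 0.571  -0.1601  0.2238] q6 -0.781 F [1.1  1.09 2.44] M [ 0.181 -0.096  0.471] grip 0.015180197509157138 61.24161243438721
shift [ 0.0005 -0.0007  0.0001] rot [-0.001  0.003 -0.019]
time_s: 10.05
ee_pos: [0.5735, -0.1607, 0.3824]
tool_rot: [0.558, 0.83, 0.001, 0.007]
wrist_force: [-0.5, -0.4, 1.1]
grip_width: 0.043
grasp_force: 0.0
t 10.05 pos [ 0.5735 -0.1607  0.3824] q6 -0.778 F [-0.48 -0.4   1.13] M [-0.018  0.017 -0.026] grip 0.04296087500813269 0.0
shift [ 0.0057 -0.0068  0.2643] rot [ 0.013  0.013 -0.023]
```

View pics/c5.png

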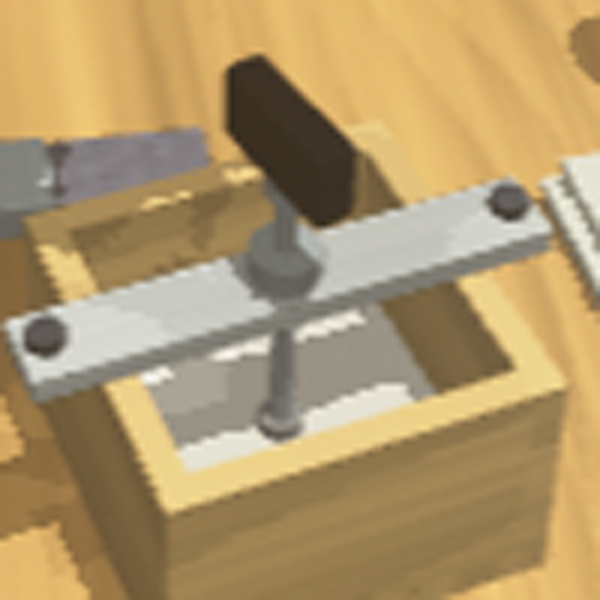

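The rod's foot rests on the plaster at about (337,291), and the handle is turned across the beam with the gripper clear of it. Now handing in.

```bash
python3 -c "
from rig import arm
print(arm.get_state()['joint_velocities'].round(3)); print(arm.close_job())"
```

```text
[-0.001  0.045  0.089  0.002 -0.011 -0.   ]
the job is handed in; nothing more can be done
None
```

The square gauge's rod is down on the plaster and its handle turned clockwise to the stop and released; the round gauge was not touched, and the job was handed in at about 10 s.

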